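Tip the carton over and slide it into the low bay

TASK

The tall carton standing in front of the two low grey bays is too tall to go in upright. Push it over so that it lies on its side on the bench, then push it along the bench, lengthwise, into the empty bay until its end meets the back wall, as the other carton is stored. Do it all by pushing with the fingers: do not lift or carry the carton, and leave the bottles and other things around where they stand.

Things in the scene. Friction and masses are not known exactly. Their poses are not given: they have to be found in the camera images.
- carton: Tall closed carton, a block 36 x 42 x 118 mm (own x, y, z), 60 to 115 g, standing 175 to 215 mm in front of the empty bay's mouth, within 10 mm of its middle line, its x axis within 0.1 rad of the bay's. Origin: centre of its underside; z runs to its top face. Pushed on its 42 mm wide face near the top (85 to 118 mm high) it tips, going over by itself after 17 degrees.
- carton_center (a point): Middle of the carton's volume, 59 mm from its underside along its z axis. Tipped over, the carton is 36 mm high if it lies on its 42 mm wide side and its foot end faces the side it was pushed from; it slides on the bench under 1 N and may turn while pushed.
- empty_bay: Empty bay: fixed grey sheet-metal pigeonhole on the bench, open in front, no floor. Inside 62 wide, 52 high, 95 mm deep; 57 mm high outside; two entry lips flare to about 80 mm wide and reach 16 mm in front of the mouth. Origin: middle of the mouth, on the bench; x points into the bay, z up.
- bay_back (a point): Middle of the inner face of the empty bay's rigid back wall, on the bench, 95 mm behind the mouth. A carton that is home touches it, with its centre 36 mm inside the mouth and its rear end 23 mm in front of it, so the fingers can stay outside the bay.
- full_bay: The other bay, close beside the empty one (centres 95 mm apart, to its left or its right), same shape, axes and origin, with an equal carton already lying in it (fixed).
- glass_bottle: Round glass infusion bottle with a crimped cap, 61 diameter x 136 mm high, standing loose 110 to 140 mm to the left of the carton's way. Origin: centre of its underside.
- dropper: Small amber dropper bottle with black pipette cap, 36 diameter x 102 mm high, standing loose 110 to 140 mm to the right of the carton's way. Origin: centre of its underside.
- kitchen_timer: Round white bench timer with a red knob, 62 diameter x 34 mm, on the bench to the left. Origin: centre of its underside.
- slides: Green slide box, 71 x 100 x 36 mm, on the bench to the right. Origin: centre of its underside.
- felt_marker: White felt marker with a black cap, 14 x 137 x 16 mm, lying near the bench's front edge on the left. Origin: centre of its underside.
Not all that is in view belongs to the job. Leave any yellow look-alike of the carton alone.

How it is judged:
On the way:
1. the carton has been tipped over and lies on its side on the bench in front of the bay (angle between carton's own z axis and vertical between 1.42 and 1.72 rad and height (world z) of carton_center below 0.028 m and x of carton_center in the frame of empty_bay below 0.02 m), for 0.2 s.
At the end, for the whole second after the job is handed in: The carton lies flat on a long side on the bench in the empty bay, lengthwise (within 0.3 rad), its leading end against the back wall (its centre 28 to 42 mm inside the mouth and within 16 mm of the bay's middle line), at rest; both bottles still stand (angle between carton's own z axis and vertical between 1.42 and 1.72 rad and x of carton_center in the frame of empty_bay between 0.028 and 0.042 m and y of carton_center in the frame of empty_bay between -0.016 and 0.016 m and z of carton_center in the frame of empty_bay below 0.028 m and angle between the z axis of carton and the x axis of empty_bay, either way round below 0.3 rad and linear speed of carton below 0.01 m/s and angle between each of glass_bottle, dropper's own z axis and vertical below 0.2 rad); the robot touches nothing.
It fails at once if the carton is lifted or carried instead of being tipped and slid on the bench (height (world z) of carton above 0.045 m or (angle between carton's own z axis and vertical above 1.4 rad and height (world z) of carton_center above 0.04 m) or (angle between carton's own z axis and vertical below 0.15 rad and height (world z) of carton above 0.02 m)).
It fails at once if a bottle standing beside the work is knocked over or shoved more than 3 cm (angle between any of glass_bottle, dropper's own z axis and vertical above 0.5 rad or distance of any of glass_bottle, dropper from where it was at the start of the episode above 0.03 m).
It fails at once if the timer, slide box or marker is shoved more than 3 cm (distance of any of kitchen_timer, slides, felt_marker from where it was at the start of the episode above 0.03 m).
It also fails if it takes over 51 s, if anything falls off the work surface, if the arm or the gripper's body presses on something with over 40 N, if the wrist force passes 120 N, or if a joint passes its speed limit or range.

ROBOT

A 6-joint arm with a two-finger parallel gripper is mounted at the origin on a cart in front of the work surface, level with it; the furniture and walls round the work are solid. World frame = base frame: x ahead of the robot, y to its left, z up, the work surface at z = 0. Lengths are in m, angles in rad, forces in N, time in s.
With the tool pointing down it reaches from about 0.275 to 0.85 m from the base axis. Payload 19 kg.
Tool frame: the origin (TCP) lies on the centre line of the jaws, within the pads' length; the fingertips stand 14 mm ahead of it and the grasp point (between the pads) lies 5 mm behind it (robot.nose_length is the distance from the TCP to the fingertips, in m); z points along the fingers, y is the direction in which the jaws open and shut (so a half turn about z gives the same grasp; the last joint's range is limited). The gripper opens to 85 mm and grips with 20 to 120 N. Pads are 22 mm wide; open, the fingers measure 114 mm over their backs; the gripper's body (76 mm by 85 mm) begins 54 mm behind the grasp point. The pads swing forward as they close: fully open they stand 13 mm farther back than shut.
Start: joints at [1.209, 0.15, 1.437, -0, 1.554, -0.134], TCP at [0.13, 0.56, 0.245] pointing down, gripper open.
Joint ranges: [-2.8, 2.8], [-0.68, 2.1], [0.12, 2.68], [-1.39, 4.53], [0.16, 2.79], [-2.81, 2.81]. Speed limits (rad/s): [1.89, 1.89, 2.22, 3.01, 3.01, 3.01].

INTERFACE

Orientations are given as a unit quaternion [w, x, y, z].
In Python, from workcell import robot, eyes, finish_job gives the robot as it stands.
- The arm moves only by the shell command python3 -m crank 'ROWS'. ROWS is JSON, a list of rows, each a list of 7 numbers: the shift along the world's x, y, z in m, then the turn, a rotation vector about the world's x, y, z in rad, then the opening, from -1 (shut) to 1 (fully open). In form: [[x, y, z, ax, ay, az, claw], ...]. A call has 1 to 20 rows; each row is the pose to reach, as a shift and turn from the pose commanded when the call began; what a row does not reach only later rows make up. A row lasts 1/8 s, in which the tool goes at most 62.5 mm and 10.7 degrees, less where a joint would pass 70% of its speed; a pose out of reach is approached as far as the arm can. A call with a gripper value outside its range is refused whole. The fingers move at their own pace and stop on an object; the grip force is fixed at half the most. Time passes only in rows, so rows that repeat a pose let the fingers close. It gives the time, the measured TCP pose, the force and the opening at its end, in the units of the state.
- robot.read_state(): the state, without advancing time (a new reading comes with each control period).
- eyes.snapshot(name): name is "side" or "top"; returns (picture, depth): 400x640x3 uint8, red, green, blue; 400x640 float32, m along the optical axis (not along the pixel's ray), 0 where there is no reading.
- eyes.calibration(name): a dict with "vfov" (degrees; the focal length in pixels is half the picture's height over the tangent of half this angle, whatever the lens; pixels are square), "cx", "cy" (the principal point, pixels), "world_to_cam" (4x4, takes a point from world to camera coordinates). Camera axes: x right, y up, looking along -z (the intrinsics and any distortion apply to the point x, -y, -z); pixel columns grow to the right and rows downward; lengths in m; the calibration is good to about 2 mm. A picture is of the moment at which its call begins. calibration takes no time and is no camera call.
- finish_job(): hands the job in, once; it reports no verdict.
The state is a dict: "time_s": time; "qpos": joint angles; "qvel": joint speeds; "tau": joint torques, N m; "tcp_pos": TCP position; "eef_rot": TCP orientation; "contact_force": force on the tool from outside, world axes, zero at the start; "torque": the same for the moment, N m; "width": finger opening in m.
Only numpy, scipy, OpenCV 4.12 (cv2) and the standard library are available. Lean on these libraries where they do the work, as an engineer would, in place of code of your own. Each camera call takes 0.05 s, during which the arm holds its last target. There are 200 camera calls.

## Working session

There is one attempt and no reset: what is moved stays moved. The work goes in short steps, Python scripts to look and compute and a shell command to move; the robot and the scene stay as the last step left them, time stands still between calls to the robot, and variables do not carry over. Pictures are saved under pics/ and viewed, about 8 in all and at most 12, crops included, and the job is handed in when it is done.

```bash
mkdir -p pics; cat > h.py <<'E'
import numpy as np, cv2
from workcell import robot, eyes, finish_job
def snap(n,f):
    p,d=eyes.snapshot(n); cv2.imwrite('pics/'+f+'.png',p[:,:,::-1]); np.save('pics/'+f+'.npy',d); return p,d
def world(n,u,v,d):
    c=eyes.calibration(n); f=200/np.tan(np.radians(c['vfov'])/2)
    P=np.stack([(u-c['cx'])/f*d,-(v-c['cy'])/f*d,-d,np.ones_like(d)],-1)
    return (P@np.linalg.inv(c['world_to_cam']).T)[...,:3]
def cloud(n,d):
    v,u=np.mgrid[:400,:640].astype(float); return world(n,u,v,d.astype(float))
E
python3 - <<'E'
from h import *
for n in('top','side'):
    p,d=snap(n,n+'0'); c=eyes.calibration(n); print({k:(v if k!='world_to_cam' else np.round(v,3).tolist()) for k,v in c.items()})
a=cv2.imread('pics/top0.png');b=cv2.imread('pics/side0.png')
print(robot.read_state())
E
```

```text
{'vfov': 48.989990967323706, 'cx': 318.67562279170113, 'cy': 198.33018912253596, 'world_to_cam': [[0.105, -0.994, 0.006, -0.013], [0.974, 0.104, 0.202, -0.58], [-0.201, -0.016, 0.979, -1.454], [0.0, 0.0, 0.0, 1.0]]}
{'vfov': 52.258532195084285, 'cx': 317.69695775359236, 'cy': 198.6595225745887, 'world_to_cam': [[-0.973, -0.23, -0.028, 0.555], [0.065, -0.389, 0.919, -0.08], [-0.223, 0.892, 0.394, -1.12], [0.0, 0.0, 0.0, 1.0]]}
{'time_s': 0.1, 'qpos': array([ 1.20899960e+00,  1.50941443e-01,  1.43795773e+00, -1.36488117e-05,
        1.55382647e+00, -1.34030000e-01]), 'qvel': array([ 1.47273096e-03, -1.10384293e-03, -1.18181636e-03, -2.02426430e-05,
       -2.73383896e-04, -7.88996556e-04]), 'tau': array([ 4.79876442e-03, -7.14372540e+01, -5.71800756e+01, -3.55689472e-04,
        6.99396085e-03,  6.82993596e-05]), 'tcp_pos': array([0.12979982, 0.55993716, 0.24473733]), 'eef_rot': array([-1.32393084e-04,  1.13637219e-01,  9.93522149e-01, -5.50850990e-04]), 'contact_force': array([ 0.52761689, -0.28003207,  0.32764051]), 'torque': array([ 0.01305426, -0.06631396, -0.0061923 ]), 'width': 0.08513356632329976}
```

View pics/top0.png

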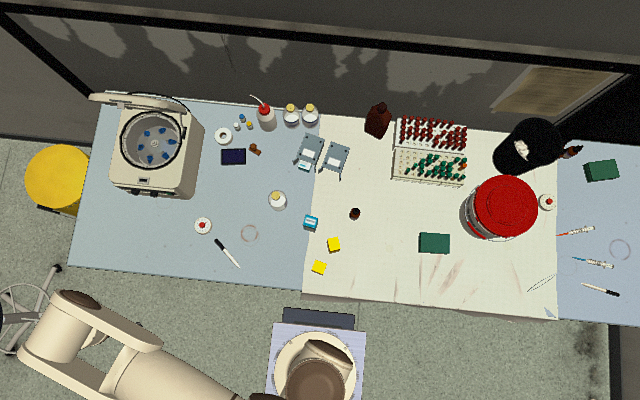

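View pics/side0.png

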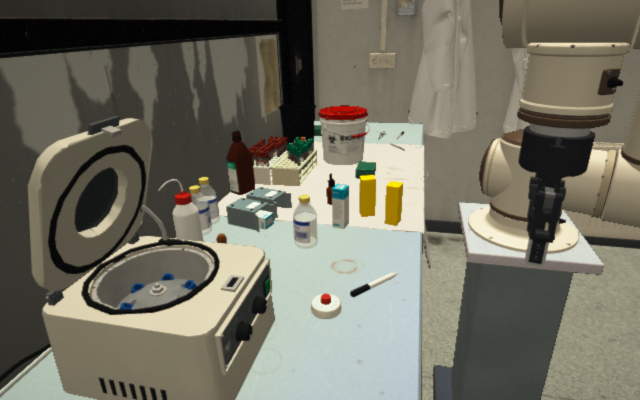

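```bash
python3 - <<'E'
from h import *
d=np.load('pics/top0.npy'); W=cloud('top',d)
im=cv2.imread('pics/top0.png')
a=cv2.resize(im[120:290,240:400],None,fx=5,fy=5,interpolation=cv2.INTER_CUBIC)[:,:]
a=cv2.resize(im[125:245,260:400],None,fx=5,fy=5,interpolation=cv2.INTER_CUBIC); cv2.imwrite('pics/topc.png',a)
sub=np.s_[125:290,260:400]
def rep(name,us,vs,z0,z1):
    m=np.zeros(d.shape,bool); m[vs[0]:vs[1],us[0]:us[1]]=1
    m&=(W[...,2]>z0)&(W[...,2]<z1); P=W[m]
    r=cv2.minAreaRect((P[:,:2]*1000).astype(np.float32))
    print(name,m.sum(),np.round(P.mean(0),3),[np.round(x,1).tolist() if not np.isscalar(x) else round(x,1) for x in r])
    return P
rep('carton',(300,325),(208,235),.108,.13)
rep('bayL',(290,322),(128,176),.05,.066)
rep('bayR',(321,355),(135,180),.05,.066)
rep('dropper',(345,365),(203,222),.08,.12)
rep('bottle',(262,290),(185,212),.12,.15)
rep('yel1',(325,345),(233,255),.05,.2)
rep('yel2',(308,330),(258,276),.05,.2)
rep('timer',(190,215),(215,237),.02,.05)
rep('slides',(415,455),(230,256),.025,.05)
rep('bench',(370,400),(200,220),-.02,.02)
E
```

```text
carton 143 [0.487 0.068 0.117] [[487.8, 68.3], [41.3, 37.1], 80.2]
bayL 556 [0.753 0.099 0.057] [[746.0, 90.6], [101.8, 114.4], 75.6]
bayR 579 [0.733 0.009 0.057] [[730.7, 22.9], [105.8, 116.3], 78.7]
dropper 16 [ 0.545 -0.08   0.092] [[545.6, -80.4], [17.7, 10.5], 62.4]
bottle 66 [0.557 0.19  0.134] [[557.6, 189.8], [26.5, 27.5], 51.1]
yel1 169 [ 0.421 -0.015  0.113] [[422.4, -15.5], [42.6, 35.9], 18.6]
yel2 157 [0.343 0.024 0.116] [[343.6, 24.1], [41.1, 36.2], 74.4]
timer 104 [0.446 0.443 0.025] [[447.9, 443.0], [52.9, 52.6], 43.5]
slides 601 [ 0.47  -0.363  0.036] [[469.9, -364.0], [71.3, 101.8], 1.1]
bench 596 [ 0.574 -0.188  0.001] [[574.2, -188.5], [70.4, 105.7], 5.4]
```

View pics/topc.png

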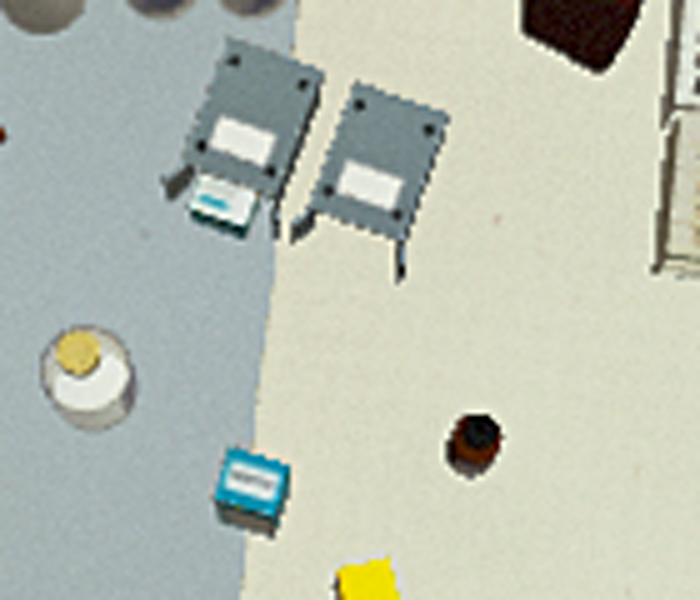

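```bash
python3 - <<'E'
from h import *
from scipy.optimize import minimize
d=np.load('pics/top0.npy'); W=cloud('top',d)
def fit(us,vs,z0,z1,x0,L,Wd):
    m=np.zeros(d.shape,np.uint8); m[vs[0]:vs[1],us[0]:us[1]]=1
    m&=((W[...,2]>z0)&(W[...,2]<z1)).astype(np.uint8)
    m=cv2.morphologyEx(m,cv2.MORPH_OPEN,np.ones((7,7),np.uint8))>0
    P=W[m][:,:2]; r=cv2.minAreaRect((P*1000).astype(np.float32)); print(m.sum(),r)
    return P
fit((321,355),(135,180),.045,.07,0,0,0)
fit((290,322),(128,176),.05,.07,0,0,0)
c=eyes.calibration('top');f=200/np.tan(np.radians(c['vfov'])/2);M=np.linalg.inv(c['world_to_cam'])
def onz(u,v,z):
    r=M[:3,:3]@np.array([(u-c['cx'])/f,-(v-c['cy'])/f,-1]);return M[:3,3]+r*(z-M[2,3])/r[2]
for n,x,y,z in [('bl',355,84,.057),('br',450,117,.057),('fl',316,203,.057),('fr',408,238,.057),('lipL',295,238,.057),('lipR',400,280,.057),('Lbl',228,40,.057),('Lbr',323,72,.057),('Lfr',275,192,.057),('Lfl',188,160,.057)]:
    print(n,np.round(onz(260+x/5-.4,125+y/5-.4,z)*1000))
E
```

```text
536 ((732.70947265625, 6.521747589111328), (71.7990493774414, 100.57929229736328), 76.37366485595703)
473 ((755.4567260742188, 98.86128234863281), (72.10962677001953, 99.49126434326172), 76.60387420654297)
bl [788.  28.  57.]
br [771. -41.  57.]
fl [698.  47.  57.]
fr [679. -20.  57.]
lipL [671.  59.  57.]
lipR [649. -17.  57.]
Lbl [811. 121.  57.]
Lbr [794.  52.  57.]
Lfr [703.  76.  57.]
Lfl [719. 139.  57.]
```

Candidates for the carton in the top view are the teal carton at (311,223), the yellow look-alikes at (334,244) and (319,267), and the carton already stored in the left bay at (303,166). The close crop confirms the teal and white one. The right bay at (334,158) is empty, and its axis is about -13.7°.

```bash
python3 -m crank '[[0.03,-0.048,0,0,0,0.057,-0.5],[0.06,-0.096,0,0,0,0.057,-0.5],[0.09,-0.144,0,0,0,0.057,-0.5],[0.12,-0.192,0,0,0,0.057,-0.5],[0.15,-0.24,0,0,0,0.057,-0.5],[0.18,-0.288,0,0,0,0.057,-0.5],[0.21,-0.336,0,0,0,0.057,-0.5],[0.24,-0.384,0,0,0,0.057,-0.5],[0.27,-0.432,0,0,0,0.057,-0.5],[0.302,-0.482,0,0,0,0.057,-0.5],[0.302,-0.482,0,0,0,0.057,-0.5],[0.302,-0.482,0,0,0,0.057,-0.5],[0.302,-0.482,-0.04,0,0,0.057,-0.5],[0.302,-0.482,-0.08,0,0,0.057,-0.5],[0.302,-0.482,-0.12,0,0,0.057,-0.5],[0.302,-0.482,-0.138,0,0,0.057,-0.5],[0.302,-0.482,-0.138,0,0,0.057,-0.5],[0.302,-0.482,-0.138,0,0,0.057,-0.5]]'
python3 - <<'E'
from h import *
snap('side','side1'); im=cv2.imread('pics/side1.png')
cv2.imwrite('pics/side1c.png',cv2.resize(im[100:260,220:440],None,fx=3.5,fy=3.5,interpolation=cv2.INTER_CUBIC))
E
```

```text
time_s: 2.35
tcp_pos: [0.4321, 0.0788, 0.1083]
eef_rot: [0.001, 0.085, 0.996, 0.0]
contact_force: [-1.0, -0.1, -0.4]
width: 0.0214
```

View pics/side1c.png

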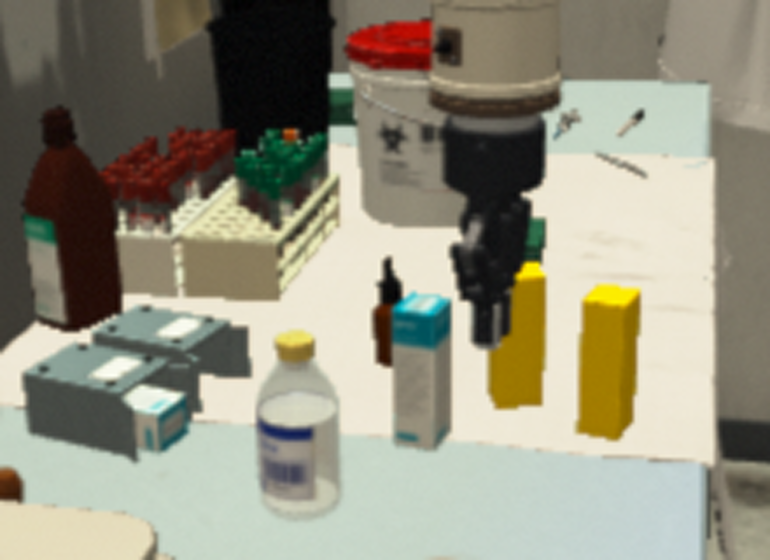

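The fingertips at crop (487,335) are behind the carton's top third at (420,320), with free space around them. Next I tip it with a slow push.

```bash
python3 -m crank '[[0.008,-0.0014,0,0,0,0,-0.5],[0.016,-0.0028,0,0,0,0,-0.5],[0.022,-0.0038,0,0,0,0,-0.5],[0.027,-0.0046,0,0,0,0,-0.5],[0.032,-0.0055,0,0,0,0,-0.5],[0.037,-0.0063,0,0,0,0,-0.5],[0.042,-0.0072,0,0,0,0,-0.5],[0.047,-0.008,0,0,0,0,-0.5],[0.052,-0.0089,0,0,0,0,-0.5],[0.057,-0.0097,0,0,0,0,-0.5],[0.062,-0.0106,0,0,0,0,-0.5],[0.067,-0.0114,0,0,0,0,-0.5],[0.070,-0.012,0,0,0,0,-0.5],[0.070,-0.012,0,0,0,0,-0.5],[0.060,-0.010,0,0,0,0,-0.5],[0.045,-0.008,0,0,0,0,-0.5]]'
python3 - <<'E'
from h import *
snap('side','side2'); im=cv2.imread('pics/side2.png')
cv2.imwrite('pics/side2c.png',cv2.resize(im[100:260,220:440],None,fx=3.5,fy=3.5,interpolation=cv2.INTER_CUBIC))
E
```

```text
time_s: 4.4
tcp_pos: [0.4758, 0.0703, 0.1071]
eef_rot: [-0.0, 0.085, 0.996, -0.0]
contact_force: [-0.1, 0.5, 0.2]
width: 0.0213
```

View pics/side2c.png

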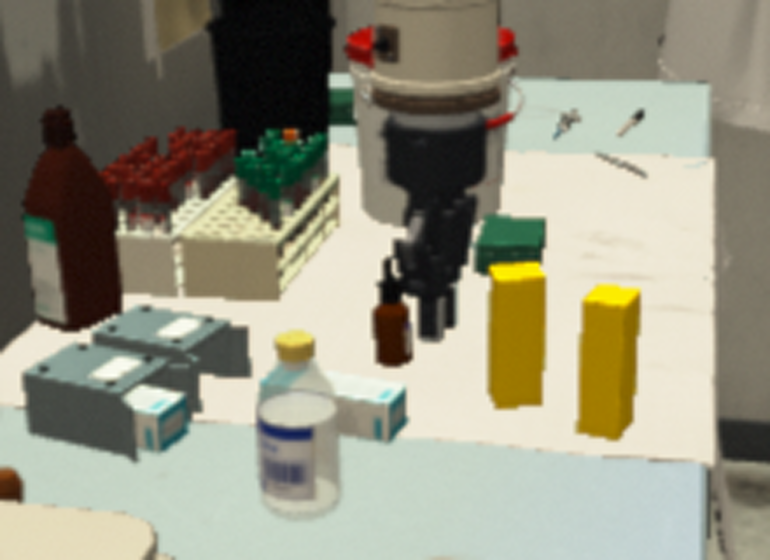

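The carton lies on its side at crop (340–405, 375–440), foot end toward the robot. I'll back off and measure it from above.

```bash
python3 -m crank '[[-0.025,0.004,0,0,0,-0.06,-0.5],[-0.048,0.008,0,0,0,-0.067,-0.5],[-0.048,0.008,0,0,0,-0.067,-0.5]]'
python3 - <<'E'
from h import *
p,d=snap('top','top2'); W=cloud('top',d)
u=np.array([.9715,-.237]);n=np.array([.237,.9715]);o=np.array([.6851,.0181])
m=np.zeros(d.shape,bool); m[175:240,290:345]=1; m&=(W[...,2]>.027)&(W[...,2]<.05)
P=W[m]; q=P[:,:2]-o; r=cv2.minAreaRect((np.c_[q@u,q@n]*1000).astype(np.float32)); print(m.sum(),P[:,2].mean(),r)
im=cv2.imread('pics/top2.png')
cv2.imwrite('pics/top2c.png',cv2.resize(im[125:245,260:400],None,fx=5,fy=5,interpolation=cv2.INTER_CUBIC))
E
```

```text
time_s: 4.82
tcp_pos: [0.4274, 0.0784, 0.1075]
eef_rot: [0.0, 0.118, 0.993, 0.0]
contact_force: [0.6, 0.1, 0.2]
width: 0.0214
267 0.036167717055465884 ((-73.9747314453125, 1.055755615234375), (57.00249481201172, 150.5709991455078), 77.21446990966797)
```

View pics/top2c.png

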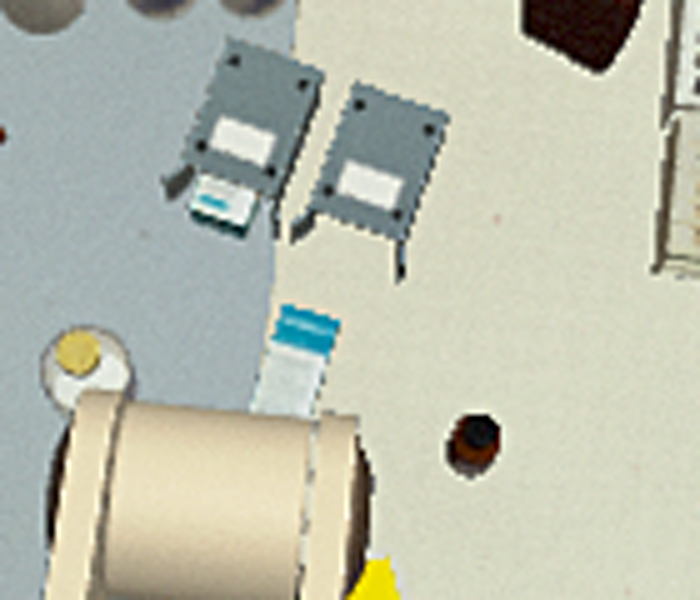

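```bash
python3 - <<'E'
from h import *
d=np.load('pics/top2.npy'); W=cloud('top',d)
u=np.array([.9715,-.237]);n=np.array([.237,.9715]);o=np.array([.6851,.0181])
q=W[...,:2]-o; a=(q@u)*1000;b=(q@n)*1000
m=(W[...,2]>.03)&(W[...,2]<.042)&(a>-200)&(a<-25)&(abs(b)<50)
print(m.sum(),np.round([a[m].min(),a[m].max()],1))
for lo in range(-160,-40,12):
    k=m&(a>=lo)&(a<lo+12)
    if k.sum()>5: print(lo,k.sum(),np.round([b[k].min(),b[k].max(),(b[k].min()+b[k].max())/2,b[k].mean()],1))
E
```

```text
241 [-146.   -64.3]
-148 21 [-13.8  26.1   6.1  10.9]
-136 40 [-14.4  26.7   6.1   6.4]
-124 38 [-14.2  26.6   6.2   6.2]
-112 37 [-12.7  28.5   7.9   7.3]
-100 38 [-12.4  28.6   8.1   8.9]
-88 36 [-12.1  28.6   8.2   8.3]
-76 31 [-10.7  29.2   9.2   7.9]
```

The carton's centre is about 7 mm left of the bay axis, with its rear end at about -183 mm and a yaw near +0.035. I'll lower behind it and push along a heading 0.03 rad to the right of the axis.

```bash
python3 -m crank '[[0.002,0.008,-0.02,0,0,-0.033,-0.5],[0.002,0.008,-0.045,0,0,-0.033,-0.5],[0.002,0.008,-0.07,0,0,-0.033,-0.5],[0.002,0.008,-0.083,0,0,-0.033,-0.5],[0.002,0.008,-0.083,0,0,-0.033,-0.5],[0.021,0.003,-0.083,0,0,-0.033,-0.5],[0.041,-0.003,-0.083,0,0,-0.033,-0.5],[0.060,-0.008,-0.083,0,0,-0.033,-0.5],[0.060,-0.008,-0.083,0,0,-0.033,-0.5]]'
python3 -m crank '[[0.0048,-0.0013,0,0,0,0,-0.5],[0.0096,-0.0027,0,0,0,0,-0.5],[0.0145,-0.004,0,0,0,0,-0.5],[0.0193,-0.0053,0,0,0,0,-0.5],[0.0241,-0.0067,0,0,0,0,-0.5],[0.0289,-0.008,0,0,0,0,-0.5],[0.0337,-0.0093,0,0,0,0,-0.5],[0.0386,-0.0106,0,0,0,0,-0.5],[0.0434,-0.012,0,0,0,0,-0.5],[0.0482,-0.0133,0,0,0,0,-0.5],[0.053,-0.0146,0,0,0,0,-0.5],[0.0578,-0.016,0,0,0,0,-0.5],[0.0578,-0.016,0,0,0,0,-0.5]]'
cat > m.py <<'E'
from h import *
import sys
p,d=snap('top',sys.argv[1]); W=cloud('top',d)
u=np.array([.9715,-.237]);n=np.array([.237,.9715]);o=np.array([.6851,.0181])
t=robot.read_state()['tcp_pos'][:2]-o; print('tcp along/lat',t@u,t@n)
q=W[...,:2]-o; a=(q@u)*1000;b=(q@n)*1000
m=(W[...,2]>.03)&(W[...,2]<.042)&(a>-200)&(a<30)&(abs(b)<33)
print(m.sum())
for lo in range(-160,10,10):
    k=m&(a>=lo)&(a<lo+10)
    if k.sum()>5: print(lo,k.sum(),np.round([b[k].min(),b[k].max(),(b[k].min()+b[k].max())/2,a[k].max()],1))
im=cv2.imread('pics/%s.png'%sys.argv[1])
cv2.imwrite('pics/%sc.png'%sys.argv[1],cv2.resize(im[125:245,260:400],None,fx=5,fy=5,interpolation=cv2.INTER_CUBIC))
E
python3 m.py top3
```

```text
time_s: 6.0
tcp_pos: [0.4901, 0.0698, 0.0251]
eef_rot: [0.001, 0.135, 0.991, 0.0]
contact_force: [0.0, 0.7, -0.1]
width: 0.0211
time_s: 7.62
tcp_pos: [0.547, 0.054, 0.0242]
eef_rot: [0.0, 0.135, 0.991, -0.0]
contact_force: [0.0, 0.4, -0.8]
width: 0.0212
tcp along/lat -0.14290348368614 0.0021331941038190234
1
```

View pics/top3c.png

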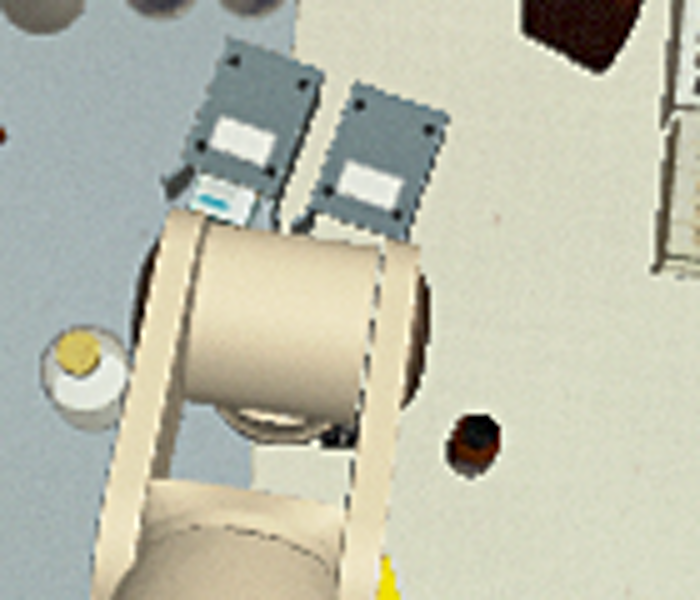

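The arm hides the carton from above, so I'll check with the side camera.

```bash
sed -i "s/^p,d=snap.*/N=sys.argv[2]; p,d=snap(N,sys.argv[1]); W=cloud(N,d)/; s/im\[125:245,260:400\],None,fx=5,fy=5/(im[125:245,260:400] if N=='top' else im[160:260,210:370]),None,fx=5,fy=5/" m.py; python3 m.py side3 side
```

```text
tcp along/lat -0.14305863354319484 0.002168935947039696
184
-160 19 [ -16.8   30.     6.6 -150.1]
-150 22 [ -10.6   27.2    8.3 -140.7]
-60 22 [-19.6  22.2   1.3 -50.2]
-50 27 [-20.8  24.    1.6 -40. ]
-40 23 [-20.4  23.3   1.5 -30.1]
-30 24 [-21.3  20.9  -0.2 -20.9]
-20 16 [-19.7  19.2  -0.3 -12.2]
-10 6 [-31.9 -28.4 -30.2  -2. ]
0 9 [-32.4 -27.9 -30.2   9.7]
```

View pics/side3c.png

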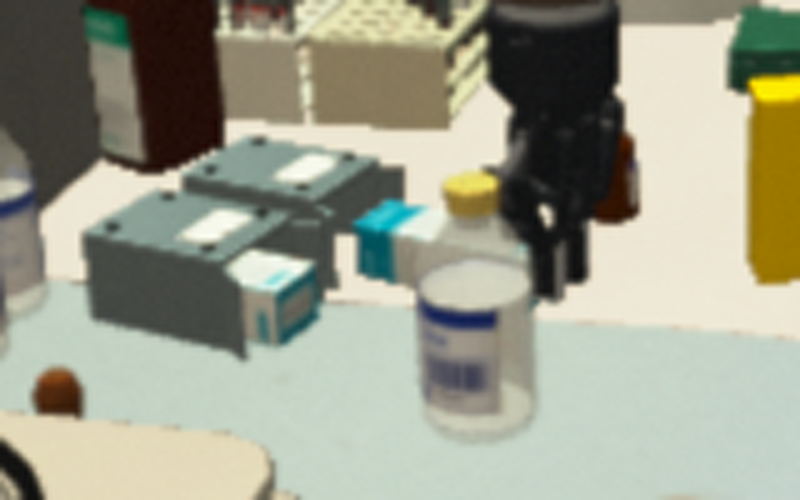

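The front end is at about -12 mm, centred within 2 mm and aligned. The bottle at (475,300) has not moved. I push on straight along the axis.

```bash
python3 -m crank '[[0.0049,-0.0012,0,0,0,0.01,-0.5],[0.0097,-0.0024,0,0,0,0.02,-0.5],[0.0146,-0.0036,0,0,0,0.03,-0.5],[0.0194,-0.0047,0,0,0,0.03,-0.5],[0.0243,-0.0059,0,0,0,0.03,-0.5],[0.0291,-0.0071,0,0,0,0.03,-0.5],[0.034,-0.0083,0,0,0,0.03,-0.5],[0.0389,-0.0095,0,0,0,0.03,-0.5],[0.0437,-0.0107,0,0,0,0.03,-0.5],[0.0486,-0.0119,0,0,0,0.03,-0.5],[0.0534,-0.013,0,0,0,0.03,-0.5],[0.0583,-0.0142,0,0,0,0.03,-0.5],[0.0631,-0.0154,0,0,0,0.03,-0.5],[0.068,-0.0166,0,0,0,0.03,-0.5],[0.0729,-0.0178,0,0,0,0.03,-0.5],[0.0777,-0.019,0,0,0,0.03,-0.5],[0.0826,-0.0201,0,0,0,0.03,-0.5],[0.0874,-0.0213,0,0,0,0.03,-0.5],[0.0923,-0.0225,0,0,0,0.03,-0.5],[0.0923,-0.0225,0,0,0,0.03,-0.5]]'
python3 -m crank '[[0.0029,-0.0007,0,0,0,0,-0.5],[0.0058,-0.0014,0,0,0,0,-0.5],[0.0058,-0.0014,0,0,0,0,-0.5]]'
python3 m.py side4 side
```

```text
time_s: 10.22
tcp_pos: [0.6393, 0.0315, 0.0242]
eef_rot: [0.0, 0.12, 0.993, -0.0]
contact_force: [-0.9, -0.9, -0.3]
width: 0.0214
time_s: 10.6
tcp_pos: [0.645, 0.0302, 0.0243]
eef_rot: [0.0, 0.12, 0.993, -0.0]
contact_force: [0.7, -0.6, 0.3]
width: 0.0212
tcp along/lat -0.04197649198315584 0.0021924906877666107
108
-60 15 [-15.6  20.    2.2 -50.4]
-50 29 [-22.8  29.    3.1 -40.2]
-40 11 [-12.5  28.4   8.  -31.3]
-30 11 [  8.3  24.6  16.4 -20.5]
-20 12 [  4.1  24.8  14.5 -10.1]
-10 11 [ 6.8 22.9 14.9 -1.2]
0 7 [-2.8 13.6  5.4  8.7]
```

View pics/side4c.png

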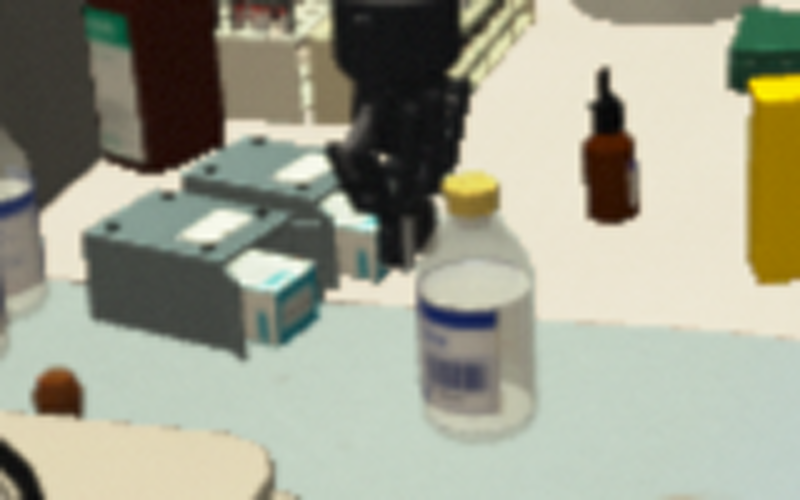

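The carton is in the bay. I go on in small steps until the force shows the back wall.

```bash
python3 -m crank '[[0.0019,-0.0005,0,0,0,0,-0.5],[0.0039,-0.001,0,0,0,0,-0.5],[0.0039,-0.001,0,0,0,0,-0.5]]'; python3 -m crank '[[0.001,-0.0002,0,0,0,0,-0.5],[0.0019,-0.0005,0,0,0,0,-0.5],[0.0019,-0.0005,0,0,0,0,-0.5]]';  python3 -m crank '[[0.001,-0.0002,0,0,0,0,-0.5],[0.001,-0.0002,0,0,0,0,-0.5]]'
```

```text
time_s: 11.02
tcp_pos: [0.6488, 0.0292, 0.0243]
eef_rot: [0.0, 0.12, 0.993, -0.0]
contact_force: [0.6, 0.3, 0.7]
width: 0.0213
time_s: 11.4
tcp_pos: [0.6506, 0.0287, 0.0243]
eef_rot: [0.0, 0.12, 0.993, -0.0]
contact_force: [1.2, -0.1, 0.2]
width: 0.021
time_s: 11.65
tcp_pos: [0.6516, 0.0285, 0.0243]
eef_rot: [0.0, 0.12, 0.993, -0.0]
contact_force: [0.1, -0.3, -0.5]
width: 0.0215
```

```bash
python3 -m crank '[[0.001,-0.0002,0,0,0,0,-0.5],[0.001,-0.0002,0,0,0,0,-0.5]]'|grep -E 'tcp|force'; python3 -m crank '[[0.001,-0.0002,0,0,0,0,-0.5],[0.001,-0.0002,0,0,0,0,-0.5]]' |grep -E 'tcp|force';  python3 -m crank '[[0.001,-0.0003,0,0,0,0,-0.5],[0.001,-0.0003,0,0,0,0,-0.5]]'|grep -E 'tcp|force'; python3 m.py side5 side
```

```text
tcp_pos: [0.6526, 0.0283, 0.0243]
contact_force: [-0.6, -0.5, 0.2]
tcp_pos: [0.6529, 0.0283, 0.0243]
contact_force: [-8.5, 0.9, 4.8]
tcp_pos: [0.6529, 0.0283, 0.0242]
contact_force: [-18.5, 3.7, 11.5]
tcp along/lat -0.03366520346058746 0.0022445180758991967
82
-50 19 [-11.1  28.5   8.7 -40.3]
-40 20 [-10.9  29.7   9.4 -30.1]
-30 6 [ 22.   28.2  25.1 -22.2]
-20 13 [  6.8  25.4  16.1 -10.2]
-10 13 [-31.9  23.1  -4.4  -1.1]
```

View pics/side5c.png

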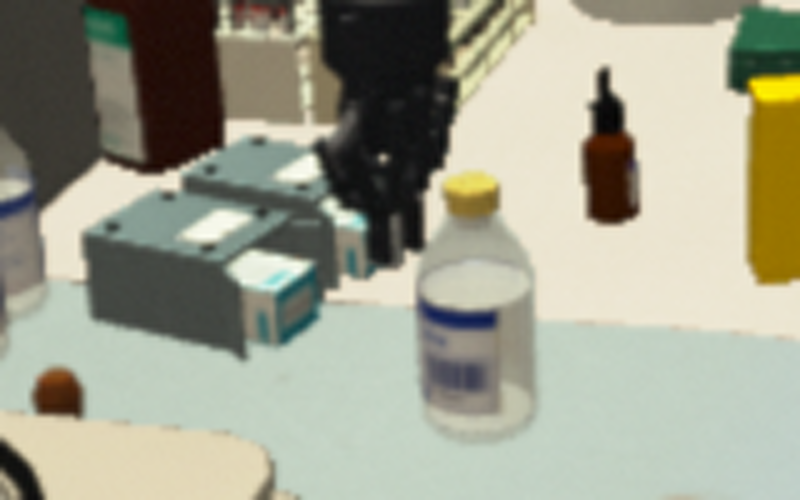

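The force rose to 18 N and the arm stopped, at the expected position for the back wall. I back straight off, rise, and check from above.

```bash
python3 -m crank '[[-0.004,0.001,0,0,0,0,-0.5],[-0.02,0.005,0,0,0,0,-0.5],[-0.05,0.012,0,0,0,0,-0.5],[-0.08,0.02,0,0,0,0,-0.5],[-0.08,0.02,0.04,0,0,0,-0.5],[-0.08,0.02,0.09,0,0,0,-0.5],[-0.08,0.02,0.15,0,0,0,-0.5],[-0.11,0.027,0.2,0,0,0,-0.5],[-0.15,0.037,0.2,0,0,0,-0.5],[-0.2,0.047,0.2,0,0,0,-0.5],[-0.24,0.05,0.2,0,0,0,-0.5],[-0.24,0.05,0.2,0,0,0,-0.5]]'
python3 m.py top6 top; python3 m.py side6 side >/dev/null
```

```text
time_s: 13.95
tcp_pos: [0.4129, 0.0781, 0.2249]
eef_rot: [0.001, 0.12, 0.993, 0.0]
contact_force: [1.2, -0.8, 1.8]
width: 0.0212
tcp along/lat -0.2774146650141528 -0.006084687686382112
90
-30 15 [-18.4  19.8   0.7 -20.4]
-20 29 [-18.   22.3   2.1 -10.1]
-10 34 [-19.2  22.1   1.4  -0.1]
0 12 [-17.   31.5   7.3   4.9]
```

View pics/top6c.png

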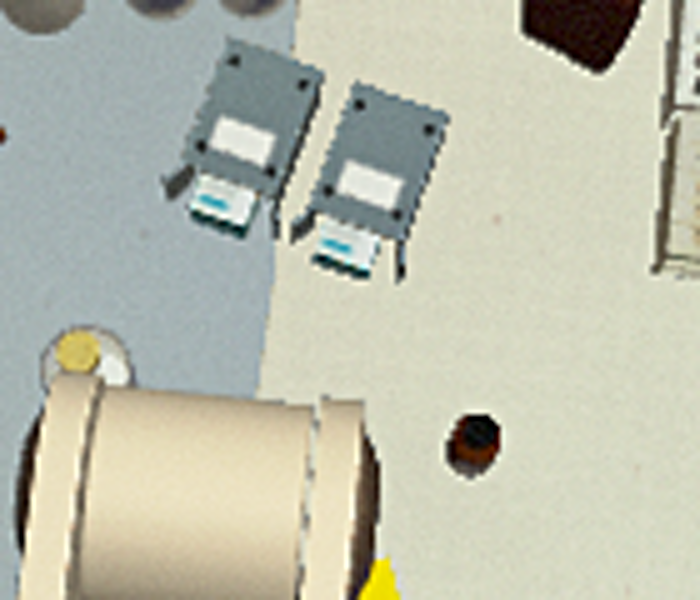

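View pics/side6c.png

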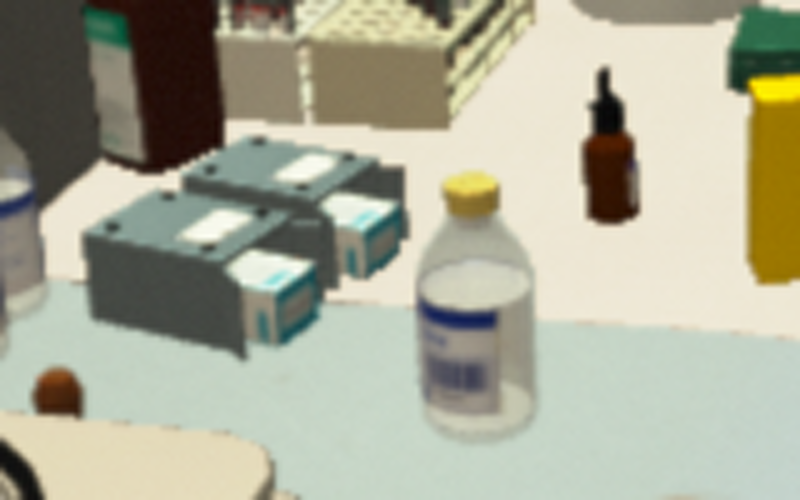

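The carton matches its stored neighbour: the rear end is about 22 mm outside the mouth and the carton is about 1.5 mm off the middle line. The arm is clear of everything and both bottles stand where they were.

```bash
python3 -c "
from workcell import finish_job; print(finish_job())"
```

```text
the job is handed in; nothing more can be done
None
```

The carton is lying in the empty (right-hand) bay against its back wall, and the job is handed in at about 14 s of the 51 s allowed. I tipped it with a slow push near the top of its wide face. I then slid it along the bench with two part-open fingers until the force rose to about 18 N along the push, and backed the arm off.

- **Carton position:** the last top view puts its rear end about 22 mm in front of the mouth, so its centre is about 37 mm inside. It is about 1.5 mm off the bay's middle line and in line with the bay, looking the same as the carton stored next to it.
- **Surroundings:** in the pictures both bottles stand where they were. I did not check the timer, slide box or marker again at the end, but the arm did not go near them.
- **Failed or disagreeing checks:** one top-view measurement mid-push failed because the arm hid the carton, so I used the side camera. With the gripper in the way, the side camera's sideways readings near the end were unreliable (up to 16 mm off), but the clear top view after backing off settled it.

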